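# Fill the ballast nest and seat the stand plate on its pins

### The job

Put one spare brass weight from the yellow tray into the empty pocket of the blue and aluminium assembly nest, leaving the other spare in the tray. Then lower the white stand plate over the nest's two pins (feel for them: the pins are clamped somewhere along their slots) and press it down past the stiff orange lift pads until it lies flush on the aluminium rails; lower the plate, do not drop it. Leave the terminals, flask, mug, tape and screwdriver where they are.

Things in the scene. Friction and masses are not known exactly. Their poses are not given: they have to be found in the camera images.
- nest: Assembly nest, fixed, on the robot's left. Origin: centre of its underside, on the table; z up. Blue block 130 mm (x) by 120 mm (y), top 20 mm above the table, with three pockets in a row along y; at each end an aluminium rail 150 mm (x) by 50 mm (y), centred at y = -85 and +85 mm, top at 42 mm. Each rail carries one steel locating pin and one orange lift pad.
- slot0 (a point): Middle of the dark 38 mm adjusting slot for the pin on the rail at nest y = -78 mm, at the rail's top. The pin itself is not reported: it is clamped anywhere from -14 to +14 mm along the nest's x from here; both pins have the same x. Pins are rigid, 9 mm in diameter, with a conical nose from 58 mm up to a 5 mm wide flat tip at 66 mm above the table.
- slot1 (a point): The same for the other rail, nest y = +78 mm.
- pocket0 (a point): Centre of the floor of the pocket at nest y = -38 mm, 6 mm above the table. Pockets: 29 mm wide, 14 mm deep. Two of the three hold a weight at the start, one (any) is empty. A seated weight stands 16 mm proud of the blue block; neighbours are only 12 mm apart, so grip weights here with the fingers closing along the nest's x.
- pocket1 (a point): The same for the middle pocket, y = 0.
- pocket2 (a point): The same for the pocket at y = +38 mm.
- lift_pads (a joint): Travel (m) of the two orange lift pads (70 mm in x, 8 mm in y, at nest y = -65 and +65 mm), moving together. 0 = pads 8 mm above the rails (50 mm above the table), 0.008 = level with them, stop at 0.009. Starts at 0 to 0.002. Held by friction: about 12 N pushes them down, they do not spring back; the plate's weight alone does not move them.
- plate: White plate, 90 mm (x) by 180 mm (y) by 6 mm, about 0.4 kg, flat on a carton 30 mm high on the robot's right. Origin: centre of its underside. Holes 11 mm in diameter at x = 0, y = -78 and +78 mm. Black post in the middle, 34 mm (x) by 40 mm (y), 6 to 51 mm above the underside, to hold and press on. May go on either way round. Seated, its underside is 42 mm above the table.
- post_top (a point): Centre of the post's top face, 51 mm above the plate's underside.
- tray: Yellow spares tray, fixed, 64 mm (x) by 100 mm (y), walls 12 mm high and 3 mm thick, floor 3 mm above the table. Origin: centre of its underside. Holds two spare weights upright, 48 mm apart along its y.
- weight_a: Brass weight, an upright cylinder 26 mm in diameter, 30 mm tall, about 0.12 kg, all alike. Origin: centre of its underside. At the start it stands in a pocket of the nest.
- weight_b: Brass weight, an upright cylinder 26 mm in diameter, 30 mm tall, about 0.12 kg, all alike. Origin: centre of its underside. At the start it stands in a pocket of the nest.
- weight_c: Brass weight, an upright cylinder 26 mm in diameter, 30 mm tall, about 0.12 kg, all alike. Origin: centre of its underside. At the start it stands in the spares tray; either spare may be used.
- weight_d: Brass weight, an upright cylinder 26 mm in diameter, 30 mm tall, about 0.12 kg, all alike. Origin: centre of its underside. At the start it stands in the spares tray; either spare may be used.
- terminal_a: The loose one of the two black card terminals on the table (the other is fixed), 160 by 78 by 34 mm. Bystander.
- flask: Purple flask, 72 mm in diameter, 200 mm tall. Bystander.
- screwdriver: Screwdriver lying on the table. Bystander.
- tape: Brown tape roll lying flat, 100 mm in diameter, 24 mm high. Bystander.
- mug: White mug, 80 mm in diameter, 95 mm tall. Bystander.
Not all that is in view belongs to the job. Of the things shaped like the tray, the yellow one is meant. What is shaped like the weight_c but red is not meant.

How it is judged:
By the outcome, as a careful person would: the job done as asked, in the order asked, and still so for the second after the job is handed in, with the robot touching nothing.
It also fails if it takes over 69 s, if anything falls off the work surface, if the arm or the gripper's body presses on something with over 40 N, if the wrist force passes 120 N, or if a joint passes its speed limit or range.

### The arm

A 6-joint arm with a two-finger parallel gripper is mounted at the origin on the work surface. World frame = base frame: x ahead of the robot, y to its left, z up, the work surface at z = 0. Lengths are in mm, angles in rad, forces in N, time in s.
With the tool pointing down it reaches from about 375 to 900 mm from the base axis. Payload 3.1 kg.
Tool frame: the origin (TCP) lies on the mounting face of the last link; the fingertips stand 173 mm ahead of it and the grasp point (between the pads) lies 155 mm ahead of it; z points along the fingers, y is the line along which they close (so a half turn about z gives the same grasp; the last joint's range is limited). The gripper opens to 85 mm and grips with 20 to 120 N. Pads are 22 mm wide; open, the fingers measure 114 mm over their backs; the gripper's body (76 mm by 85 mm) begins 54 mm behind the grasp point. The pads swing forward as they close: fully open they stand 13 mm farther back than shut.
Start: joints at [1.026, 0.527, 1.433, -0, 1.181, -0.178], TCP at [224.103, 583.418, 404.71] pointing down, gripper open.
Joint ranges: [-3.08, 3.08], [-0.75, 2.2], [0.22, 2.44], [-1.43, 4.57], [0, 2.65], [-2.85, 2.85]. Speed limits (rad/s): [2.79, 2.79, 3.14, 3.14, 3.14, 3.14].

### API

Orientations are given as a 3x3 rotation matrix whose columns are the frame's x, y, z axes.
In Python, from cell import * gives the robot as it stands. The module is installed in compiled form; this text tells all that it offers.
- The arm moves only by the shell command python3 -m inch 'ROWS'. ROWS is JSON, a list of rows, each an object of numbers: "ax", "ay", "az": the turn, a rotation vector about the tool's x, y, z normalised to -1 to 1, where 1 is 60 degrees; "tx", "ty", "tz": the shift along the tool's x, y, z normalised to -1 to 1, where 1 is 500 mm; "hand": the opening, from 0 (shut) to 1 (fully open). A call has 1 to 10 rows; each row is the pose to reach, as a shift and turn from the pose commanded when the call began, along the tool's axes at that moment; what a row does not reach only later rows make up. A row lasts 1/8 s, in which the tool goes at most 62.5 mm and 10.7 degrees, less where a joint would pass 70% of its speed; a pose out of reach is approached as far as the arm can. A call with a number of a shift or a turn outside -1 to 1 is refused whole. A call with a gripper value outside its range is refused whole. The fingers move at their own pace and stop on an object; the grip force is fixed at half the most. Time passes only in rows, so rows that repeat a pose let the fingers close. It gives the time, the measured TCP pose, the force, the opening and the grip force at its end, in the units of the state.
- get_obs(): the state, without advancing time (a new reading comes with each control period).
- read_camera(name): name is "scene" or "side" or "wrist"; returns (picture, depth): 420x560x3 uint8, red, green, blue; 420x560 float32, mm along the optical axis (not along the pixel's ray), 0 where there is no reading.
- get_calibration(name): a dict with "K" (3x3 intrinsics, pixels), "T" (4x4, takes a point from camera to world coordinates); the wrist camera has in their place "tool_from_camera" (4x4, takes a point from camera to tool coordinates, whose origin is the TCP and whose axes are the flange's). Camera axes: x right, y up, looking along -z (the intrinsics and any distortion apply to the point x, -y, -z); pixel columns grow to the right and rows downward; lengths in mm; the calibration is good to about 2 mm. A picture is of the moment at which its call begins: read the wrist's pose just before it. get_calibration takes no time and is no camera call.
- sign_off(): hands the job in; it is judged then, once.
The state is a dict: "time_s": time; "joints": joint angles; "qvel": joint speeds; "joint_efforts": joint torques, N m; "tool_pos": TCP position; "orientation": TCP orientation; "force": force on the tool from outside, world axes, zero at the start; "moment": the same for the moment, N m; "finger_gap": finger opening in mm; "gripper_force": force on a finger pad.
Only numpy, scipy, OpenCV 4.12 (cv2) and the standard library are available. Lean on these libraries where they do the work, as an engineer would, in place of code of your own. Each camera call takes 0.05 s, during which the arm holds its last target. There are 200 camera calls.

## Working session

There is one attempt and no reset: what is moved stays moved. The work goes in short steps, Python scripts to look and compute and a shell command to move; the robot and the scene stay as the last step left them, time stands still between calls to the robot, and variables do not carry over. Pictures are saved under pics/ and viewed, at most 10 in all, crops included, and the job is handed in when it is done.

```bash
mkdir -p pics
python3 - <<'E'
from cell import *
import cv2,numpy as np
o=get_obs();print(o)
for n in("scene","side","wrist"):
    im,d=read_camera(n);cv2.imwrite(f"pics/{n}0.png",im[:,:,::-1]);np.savez(f"{n}0.npz",im=im,d=d);print(n,get_calibration(n))
E
```

```text
{'time_s': 0.0, 'joints': array([ 1.02554521e+00,  5.28448911e-01,  1.43391830e+00, -7.02764544e-06,
        1.18135874e+00, -1.78518828e-01]), 'qvel': array([-0.00113656, -0.00056303,  0.00053391, -0.00045976,  0.00010684,
       -0.00126973]), 'joint_efforts': array([-3.40471024e-04, -4.42354882e+01, -1.78028101e+01, -1.92129251e-04,
        8.29021126e-03,  1.45999411e-05]), 'tool_pos': array([223.90508194, 583.14356909, 403.7387174 ]), 'orientation': array([[-9.33504774e-01,  3.58563279e-01, -1.10083793e-03],
       [ 3.58564775e-01,  9.33503060e-01, -1.82733261e-03],
       [ 3.72421207e-04, -2.10054542e-03, -9.99997725e-01]]), 'force': array([-0.04171278, -0.89201107, -0.42813699]), 'moment': array([-0.03006906, -0.00471331,  0.00477214]), 'gripper_force': 0.0, 'finger_gap': 85.56827421494663}
scene {'K': array([[489.3970718 ,   0.        , 278.81816578],
       [  0.        , 489.3970718 , 213.55919152],
       [  0.        ,   0.        ,   1.        ]]), 'T': array([[-8.69118916e-01, -4.22020410e-01,  2.57936201e-01,
         8.30257666e+02],
       [ 4.94476626e-01, -7.5318
[... 566 characters left out ...]
       [ 1.84103224e-02,  8.46234271e-01,  5.32492835e-01,
         6.07221912e+02],
       [ 0.00000000e+00,  0.00000000e+00,  0.00000000e+00,
         1.00000000e+00]])}
wrist {'K': array([[295.451892  ,   0.        , 280.85398798],
       [  0.        , 295.451892  , 206.56848278],
       [  0.        ,   0.        ,   1.        ]]), 'tool_from_camera': array([[ 3.97099716e-04,  9.59423953e-01,  2.81967232e-01,
         7.20980146e+01],
       [ 9.99999916e-01, -4.10891466e-04, -1.02159661e-05,
         7.72906895e-01],
       [ 1.06056487e-04,  2.81967213e-01, -9.59424035e-01,
         3.09976129e+01],
       [ 0.00000000e+00,  0.00000000e+00,  0.00000000e+00,
         1.00000000e+00]])}
```

View pics/scene0.png

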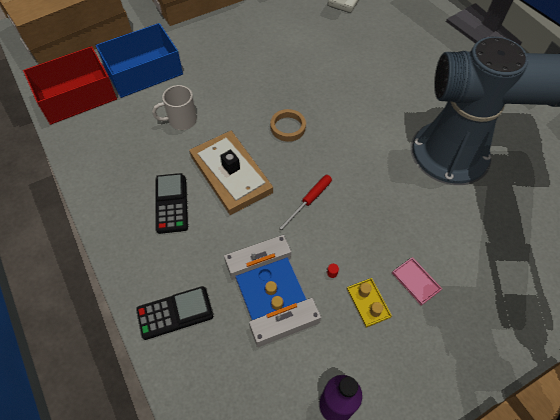

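View pics/side0.png

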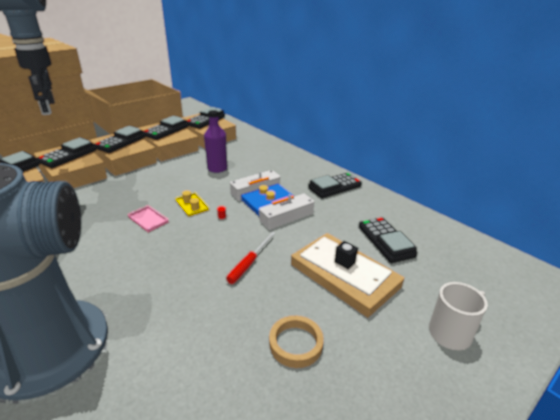

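Candidates: 
- **Spare weight:** brass at (366,288) and (376,310) in the yellow tray. The red cylinder at (333,270) is a decoy, and the brass at (271,287) and (277,302) is already seated in the nest.
- **Tray:** yellow at (369,302). The pink one at (416,281) is a decoy.
- **Empty pocket:** appears to be (265,272).

I'll check these in one close crop.

```bash
cat > h.py <<'E'
from cell import *
import cv2,numpy as np
def ray(n,uv,T=None):
    c=get_calibration(n);K=c["K"];T=c["T"] if T is None else T
    uv=np.atleast_2d(uv).astype(float)
    d=np.c_[(uv[:,0]-K[0,2])/K[0,0],-(uv[:,1]-K[1,2])/K[1,1],-np.ones(len(uv))]
    return T[:3,3],d@T[:3,:3].T
def cast(n,uv,z,T=None):
    o,d=ray(n,uv,T);return o+d*((z-o[2])/d[:,2])[:,None]
def proj(n,P,T=None):
    c=get_calibration(n);K=c["K"];T=c["T"] if T is None else T
    p=(np.atleast_2d(P)-T[:3,3])@T[:3,:3]
    return np.c_[K[0,2]+K[0,0]*p[:,0]/-p[:,2],K[1,2]-K[1,1]*p[:,1]/-p[:,2]]
def wristT(o):
    T=np.eye(4);T[:3,:3]=o["orientation"];T[:3,3]=o["tool_pos"]
    return T@get_calibration("wrist")["tool_from_camera"]
def cloud(n,d,T=None):
    v,u=np.mgrid[:420,:560];o,r=ray(n,np.c_[u.ravel(),v.ravel()],T)
    P=o+r*d.reshape(-1,1);P[d.ravel()==0]=np.nan;return P.reshape(420,560,3)
def rect(P):
    r=cv2.minAreaRect(np.float32(P[:,:2]));return np.round(r[0],1),np.round(r[1],1),round(r[2],1)
E
python3 - <<'E'
from h import *
z=np.load("scene0.npz");im,d=z["im"],z["d"];P=cloud("scene",d)
hsv=cv2.cvtColor(im,cv2.COLOR_RGB2HSV);H,S,V=[hsv[...,i].astype(int) for i in range(3)]
c=im[225:350,210:410];cv2.imwrite("pics/crop1.png",cv2.resize(c,None,fx=4,fy=4,interpolation=cv2.INTER_CUBIC)[:,:,::-1])
def box(m,u0,u1,v0,v1):
    b=np.zeros_like(m);b[v0:v1,u0:u1]=m[v0:v1,u0:u1];return b
Z=P[...,2]
nest=(215,330,225,350)
for name,m in dict(rails=box((S<50)&(V>120)&(Z>36)&(Z<48),*nest),rail0=box((S<50)&(V>120)&(Z>36)&(Z<48),215,300,225,275),rail1=box((S<50)&(V>120)&(Z>36)&(Z<48),240,330,290,350),
  blue=box((H>100)&(H<125)&(S>150)&(Z>15)&(Z<26),*nest),
  brassnest=box((Z>28)&(H>8)&(H<30)&(S>80)&(Z<40),255,290,275,312),
  tray=box((H>22)&(H<35)&(S>150),340,395,270,335),brass1=box((Z>26)&(Z<42),355,373,275,299),brass2=box((Z>26)&(Z<42),366,388,299,320),
  plate=box((S<50)&(V>120)&(Z>28)&(Z<46),180,285,125,220),post=box((Z>75)&(Z<95),205,260,135,185)).items():
    m=cv2.morphologyEx(m.astype(np.uint8),cv2.MORPH_OPEN,np.ones((2,2),np.uint8))
    q=P[m>0];
    if len(q): print(name,len(q),q.mean(0).round(1),np.median(q[:,2]).round(1),*rect(q))
    else: print(name,0)
E
```

```text
rails 2171 [nan nan nan] nan [624. 107.] [237.6 150.4] 80.5
rail0 937 [nan nan nan] nan [612.5  22.9] [ 64.1 157. ] 81.9
rail1 1234 [nan nan nan] nan [635.8 200.3] [ 57.4 162. ] 86.6
blue 2165 [nan nan nan] nan [628.8 115.3] [124.3 131.5] 81.6
brassnest 203 [632.5 136.9  32.9] 35.5 [631.  134.8] [59.5 26.8] 81.6
tray 930 [nan nan nan] nan [445.8 248.8] [100.6  70.3] 82.8
brass1 105 [nan nan nan] nan [440.3 217.9] [37.7 20.7] 41.0
brass2 110 [447.7 274.4  29.4] 32.5 [442.1 272.3] [36.2 21.9] 13.8
plate 1621 [nan nan nan] nan [ 557.1 -221.8] [ 94.6 178.3] 8.6
post 191 [ 561.  -219.7   79.1] 80.7 [ 550.8 -227.5] [65.7 41.9] 28.3
```

View pics/crop1.png

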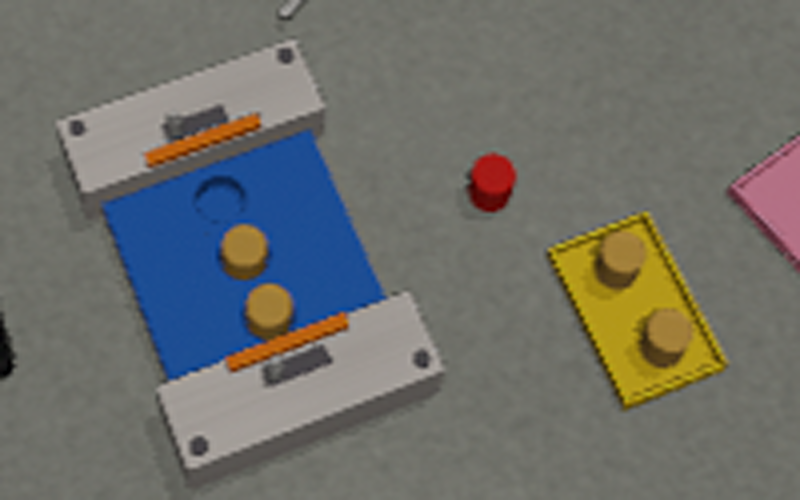

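The crop confirms the choice: two brass spares in the yellow tray at crop (620,250) and (665,335), a red decoy at (492,180), and a pink tray on the right. The empty pocket is at crop (220,198). The pins look to sit toward the left (+x) end of each slot, near (180,125) and (272,372).

```bash
cat >> h.py <<'E'
def delta(p,yaw,o=None):
    "tool down, tool-x at world angle yaw deg, TCP at p -> normalised row"
    from scipy.spatial.transform import Rotation as Ro
    o=o or get_obs();R=o["orientation"];a=np.radians(yaw)
    x=np.array([np.cos(a),np.sin(a),0]);zt=np.array([0,0,-1.]);G=np.c_[x,np.cross(zt,x),zt]
    t=R.T@(np.array(p)-o["tool_pos"])/500
    w=Ro.from_matrix(R.T@G).as_rotvec()/np.radians(60)
    print("t",t.round(4),"a",w.round(4))
E
python3 - <<'E'
from h import *
C=lambda u,v,z:cast("scene",[210+u/4,225+v/4],z)[0].round(1)
print("w1",C(620,247,33),"w2",C(665,323,33),"red",C(492,168,30),"pocket",C(220,198,20),"nestw",C(245,243,36),C(270,300,36))
print("trayc",np.mean([C(648,214,12),C(725,367,12),C(626,405,12),C(550,250,12)],0), "corners",C(648,214,12),C(725,367,12),C(626,405,12),C(550,250,12))
r=[C(*q,42) for q in((58,122),(298,42),(440,373),(188,470),(325,105),(412,292),(85,195),(160,385))]
print("rails",r)
y=(r[3]-r[0]+r[2]-r[1]);print("yaw from y",np.degrees(np.arctan2(y[1],y[0]))-90,"ctr",np.mean(r[:4],0))
delta([500,245,345],82)
E
```

```text
w1 [444.2 219.4  33. ] w2 [448.1 268.8  33. ] red [480.  141.7  30. ] pocket [624.8  77.   20. ] nestw [628.8 114.   36. ] [633.2 150.4  36. ]
trayc [448.95 249.    12.  ] corners [410.3 205.2  12. ] [426.  302.2  12. ] [486.8 292.8  12. ] [472.7 195.8  12. ]
rails [array([688. ,  -2.4,  42. ]), array([540.4,  20.4,  42. ]), array([574.5, 233.7,  42. ]), array([718.6, 213. ,  42. ]), array([547.4,  64.1,  42. ]), array([563.4, 186.9,  42. ]), array([695. ,  46.1,  42. ]), array([709.9, 165. ,  42. ])]
yaw from y -8.582388713661786 ctr [630.375 116.175  42.   ]
t [-0.758  -0.4332  0.1184] a [-1.6000e-03  9.0000e-04  1.2831e+00]
```

```bash
python3 -m inch '[{"tx":-0.758,"ty":-0.433,"tz":0,"az":1,"hand":0.6},{"tx":-0.758,"ty":-0.433,"tz":0,"az":1,"hand":0.6},{"tx":-0.758,"ty":-0.433,"tz":0,"az":1,"hand":0.6},{"tx":-0.758,"ty":-0.433,"tz":0,"az":1,"hand":0.6},{"tx":-0.758,"ty":-0.433,"tz":0,"az":1,"hand":0.6},{"tx":-0.758,"ty":-0.433,"tz":0,"az":1,"hand":0.6},{"tx":-0.758,"ty":-0.433,"tz":0,"az":1,"hand":0.6},{"tx":-0.758,"ty":-0.433,"tz":0,"az":1,"hand":0.6}]'
python3 - <<'E'
from h import *
o=get_obs();print(o["joints"].round(2),o["finger_gap"])
delta([480,200,345],81.5)
E
```

```text
validation failed for argument at $[0]...
```

```bash
python3 -m inch '[{"ax":0,"ay":0,"az":1,"tx":-0.758,"ty":-0.433,"tz":0,"hand":0.6},{"ax":0,"ay":0,"az":1,"tx":-0.758,"ty":-0.433,"tz":0,"hand":0.6},{"ax":0,"ay":0,"az":1,"tx":-0.758,"ty":-0.433,"tz":0,"hand":0.6},{"ax":0,"ay":0,"az":1,"tx":-0.758,"ty":-0.433,"tz":0,"hand":0.6},{"ax":0,"ay":0,"az":1,"tx":-0.758,"ty":-0.433,"tz":0,"hand":0.6},{"ax":0,"ay":0,"az":1,"tx":-0.758,"ty":-0.433,"tz":0,"hand":0.6},{"ax":0,"ay":0,"az":1,"tx":-0.758,"ty":-0.433,"tz":0,"hand":0.6},{"ax":0,"ay":0,"az":1,"tx":-0.758,"ty":-0.433,"tz":0,"hand":0.6}]'
python3 - <<'E'
from h import *
o=get_obs();print(o["joints"].round(2),o["finger_gap"])
delta([480,200,345],81.5)
E
```

```text
time_s: 1.15
tool_pos: [503.2, 242.0, 404.6]
orientation: [[-0.15, 0.989, 0.002], [0.989, 0.15, -0.001], [-0.001, 0.002, -1.0]]
force: [0.7, 0.1, -0.0]
finger_gap: 51.2
gripper_force: 0.0
[ 0.25  0.44  1.6  -0.    1.1   0.1 ] 51.183780665490346
t [-0.076  -0.0586  0.1191] a [0.0016 0.0005 0.2852]
```

```bash
python3 -m inch '[{"ax":0,"ay":0,"az":0.285,"tx":-0.1,"ty":0.03,"tz":0.05,"hand":0.6},{"ax":0,"ay":0,"az":0.285,"tx":-0.1,"ty":0.03,"tz":0.05,"hand":0.6},{"ax":0,"ay":0,"az":0.285,"tx":-0.1,"ty":0.03,"tz":0.05,"hand":0.6},{"ax":0,"ay":0,"az":0.285,"tx":-0.1,"ty":0.03,"tz":0.05,"hand":0.6}]'
python3 - <<'E'
from h import *
o=get_obs();im,d=read_camera("wrist");np.savez("w1.npz",im=im,d=d,R=o["orientation"],p=o["tool_pos"])
cv2.imwrite("pics/w1.png",im[:,:,::-1]);T=wristT(o)
print(o["joints"].round(2),o["qvel"].round(3))
for p in ([444,219,33],[448,269,33],[625,77,20],[629,114,36],[633,150,36]):print(proj("wrist",p,T).round(1))
E
```

```text
time_s: 1.65
tool_pos: [522.3, 199.3, 379.9]
orientation: [[0.138, 0.99, -0.0], [0.99, -0.138, 0.0], [0.0, -0.0, -1.0]]
force: [0.2, 0.3, 0.2]
finger_gap: 51.4
gripper_force: 0.0
[0.16 0.47 1.63 0.   1.05 0.3 ] [ 0.002 -0.003 -0.004 -0.001  0.001  0.005]
[[207.1 181. ]]
[[200.9 133.6]]
[[376.6 270.8]]
[[382.9 248.6]]
[[385.2 218.8]]
```

View pics/w1.png

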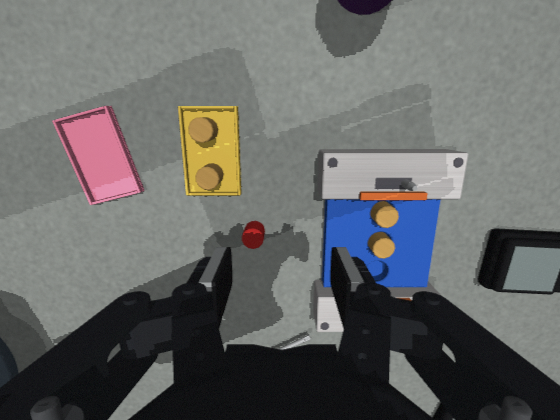

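The wrist view shows the spares at (203,130) and (209,177), the seated weights at (386,215) and (382,245), the empty pocket near (375,270) behind the finger, and a pin at (405,186). Next I'll measure the brass tops and the pin.

```bash
cat >> h.py <<'E'
def tops(im,z,T,boxes,name="wrist"):
    "brass top discs: ray-cast mask pixels to plane z, keep circle r=13 best centred (distance-transform-free: min enclosing of bright pixels)"
    hsv=cv2.cvtColor(im,cv2.COLOR_RGB2HSV);out=[]
    for u0,u1,v0,v1 in boxes:
        s=hsv[v0:v1,u0:u1].astype(int);m=(s[...,0]>8)&(s[...,0]<24)&(s[...,1]>90)
        t,_=cv2.threshold(s[...,2][m].astype(np.uint8).reshape(-1,1),0,255,cv2.THRESH_OTSU)
        m&=s[...,2]>t
        c=max(cv2.findContours(m.astype(np.uint8),cv2.RETR_EXTERNAL,cv2.CHAIN_APPROX_NONE)[0],key=cv2.contourArea)
        mm=np.zeros(m.shape,np.uint8);cv2.drawContours(mm,[c],-1,1,-1);v,u=np.nonzero(mm)
        q=cast(name,np.c_[u+u0,v+v0],z,T)[:,:2];out.append((q.mean(0).round(1),(q.max(0)-q.min(0)).round(1)))
    return out
E
python3 - <<'E'
from h import *
f=np.load("w1.npz");im=f["im"];o=dict(orientation=f["R"],tool_pos=f["p"]);T=wristT(o)
print(tops(im,33,T,[(184,226,112,150),(190,228,158,192)]))
print(tops(im,36,T,[(368,402,200,232),(366,400,231,262)]))
print("pin tip",cast("wrist",[405,185],66,T).round(1))
hsv=cv2.cvtColor(im,cv2.COLOR_RGB2HSV).astype(int);H,S,V=[hsv[...,i] for i in range(3)]
m=(H>20)&(H<35)&(S>120);m[:,:170]=0;m[:,250:]=0;m[:95]=0;m[205:]=0;v,u=np.nonzero(m);print("tray",rect(cast("wrist",np.c_[u,v],12,T)))
m=((S<40)&(V>125)).astype(np.uint8);m[:145]=0;m[205:]=0;m[:,:310]=0;m[:,475:]=0
c=max(cv2.findContours(m,0,1)[0],key=cv2.contourArea)[:,0];print("rail1 incl side",rect(cast("wrist",c,42,T)))
m=(H>100)&(H<125)&(S>150);m[:,:300]=0;m[:,450:]=0;v,u=np.nonzero(m);print("blue",rect(cast("wrist",np.c_[u,v],20,T)))
cv2.imwrite("pics/c2.png",np.hstack([cv2.resize(im[100:205,165:255],None,fx=4,fy=4),cv2.resize(im[165:270,350:440],None,fx=4,fy=4)])[:,:,::-1])
E
```

```text
[(array([452.8, 271.6]), array([47.8, 42.3])), (array([445.6, 226. ]), array([47. , 40.8]))]
[(array([634.8, 152.4]), array([23.5, 24.6])), (array([629.5, 115. ]), array([24.2, 24.2]))]
pin tip [[643.9 193.9  66. ]]
tray (array([448.9, 247.2]), array([99. , 64.9]), 82.1)
rail1 incl side (array([649.5, 198.3]), array([ 62.6, 164.9]), 82.1)
blue (array([628.2, 112.1]), array([113.4, 131.9]), 82.2)
```

View pics/c2.png

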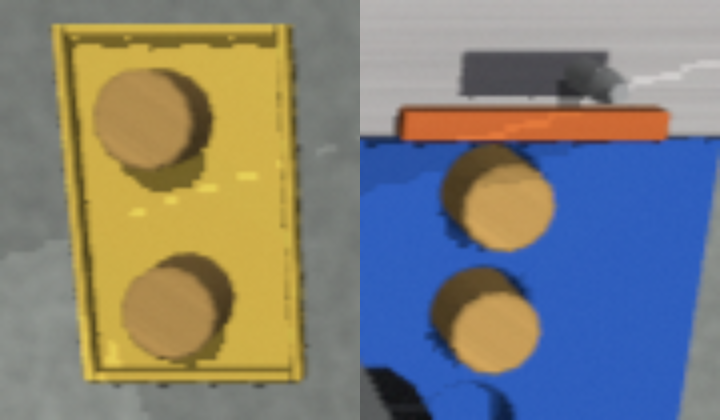

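Run:
```python
from h import *
f=np.load("w1.npz");o=dict(orientation=f["R"],tool_pos=f["p"]);T=wristT(o)
print(cast("wrist",[[201.5,129.5],[207,178]],33,T).round(1))
print("pin",cast("wrist",[[411.2,185]],66,T).round(1),cast("wrist",[[403.7,188]],42,T).round(1),"slot",cast("wrist",[[393.7,184]],42,T).round(1))
w=cast("wrist",[207,178],33,T)[0]
delta([w[0],w[1],300],82)
delta([w[0],w[1],195],82)
```

```text
[[449.5 272.9  33. ]
 [444.6 222.3  33. ]]
pin [[649.9 193.   66. ]] [[651.9 184.2  42. ]] slot [[641.5 190.1  42. ]]
t [ 0.024  -0.1604  0.1599] a [ 0.0003 -0.0002  0.0008]
t [ 0.0239 -0.1605  0.3699] a [ 0.0003 -0.0002  0.0008]
```

```bash
python3 -m inch '[{"ax":0,"ay":0,"az":0,"tx":0.025,"ty":-0.16,"tz":0.1,"hand":0.6},{"ax":0,"ay":0,"az":0,"tx":0.025,"ty":-0.16,"tz":0.2,"hand":0.6},{"ax":0,"ay":0,"az":0,"tx":0.025,"ty":-0.16,"tz":0.28,"hand":0.6},{"ax":0,"ay":0,"az":0,"tx":0.025,"ty":-0.16,"tz":0.34,"hand":0.6},{"ax":0,"ay":0,"az":0,"tx":0.025,"ty":-0.16,"tz":0.373,"hand":0.6},{"ax":0,"ay":0,"az":0,"tx":0.025,"ty":-0.16,"tz":0.373,"hand":0.6}]' && python3 -m inch '[{"ax":0,"ay":0,"az":0,"tx":0,"ty":0,"tz":0,"hand":0},{"ax":0,"ay":0,"az":0,"tx":0,"ty":0,"tz":0,"hand":0},{"ax":0,"ay":0,"az":0,"tx":0,"ty":0,"tz":0,"hand":0},{"ax":0,"ay":0,"az":0,"tx":0,"ty":0,"tz":0,"hand":0},{"ax":0,"ay":0,"az":0,"tx":0,"ty":0,"tz":0,"hand":0},{"ax":0,"ay":0,"az":0,"tx":0,"ty":0,"tz":0,"hand":0}]'
```

```text
time_s: 2.45
tool_pos: [445.4, 222.4, 192.7]
orientation: [[0.14, 0.99, -0.001], [0.99, -0.14, -0.0], [-0.0, -0.001, -1.0]]
force: [0.6, 1.0, 0.3]
finger_gap: 51.1
gripper_force: 0.0
time_s: 3.2
tool_pos: [445.8, 222.2, 194.7]
orientation: [[0.141, 0.99, 0.002], [0.99, -0.141, 0.001], [0.001, 0.002, -1.0]]
force: [-1.2, 0.9, 6.5]
finger_gap: 23.3
gripper_force: 58.9
```

```bash
python3 -m inch '[{"ax":0,"ay":0,"az":0,"tx":0,"ty":0,"tz":-0.04,"hand":0},{"ax":0,"ay":0,"az":0,"tx":0,"ty":0,"tz":-0.14,"hand":0},{"ax":0,"ay":0,"az":0,"tx":0,"ty":0,"tz":-0.2,"hand":0},{"ax":0,"ay":0,"az":0,"tx":0,"ty":0,"tz":-0.2,"hand":0}]'
python3 - <<'E'
from h import *
o=get_obs();im,d=read_camera("wrist");np.savez("w2.npz",im=im,d=d,R=o["orientation"],p=o["tool_pos"])
T=wristT(o);P=o["tool_pos"];print(proj("wrist",[P+[0,0,-155],P+[0,0,-173],P+[0,0,-140]],T))
s,ds=read_camera("side")
uv=proj("side",P+[0,0,-155])[0].astype(int);print(uv)
c=s[max(0,uv[1]-40):uv[1]+40,max(0,uv[0]-40):uv[0]+40]
a=cv2.resize(im[150:420,160:400],(400,450));b=cv2.resize(c,(400,450));cv2.imwrite("pics/held.png",np.hstack([a,b])[:,:,::-1])
E
```

```text
time_s: 3.7
tool_pos: [446.1, 222.2, 295.9]
orientation: [[0.141, 0.99, 0.007], [0.99, -0.141, 0.002], [0.003, 0.007, -1.0]]
force: [0.1, 0.7, -1.5]
finger_gap: 23.0
gripper_force: 59.3
[[279.5470313  280.4573891 ]
 [279.4264607  262.85124838]
 [279.67297882 298.84868731]]
[190 164]
```

View pics/held.png

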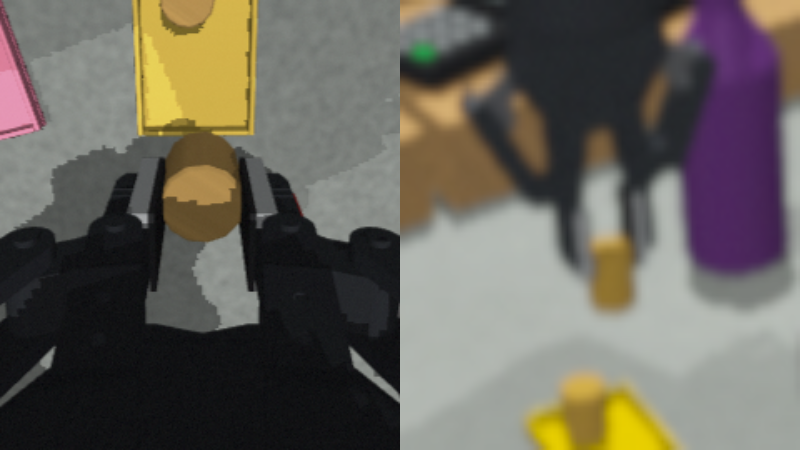

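The weight is held upright between the pads, with its top disc centred near wrist pixel (281,272). One spare remains in the tray.

Run:
```python
from h import *
f=np.load("w2.npz");im=f["im"];o=dict(orientation=f["R"],tool_pos=f["p"]);T=wristT(o);p=f["p"];R=f["R"]
hsv=cv2.cvtColor(im,cv2.COLOR_RGB2HSV).astype(int);m=(hsv[...,0]>8)&(hsv[...,0]<24)&(hsv[...,1]>90)
m[:228]=0;m[305:]=0;m[:,:250]=0;m[:,312:]=0
for v in range(256,298,4):
    u=np.nonzero(m[v])[0]
    if len(u):
        q=(cast("wrist",[[u[0],v],[u[-1],v]],p[2]-161.7,T)-p)@R
        print(v,u[0],u[-1],q[:,:2].round(1).tolist())
for u in(275,280,285):
    v=np.nonzero(m[:,u])[0].max();print(u,v,((cast("wrist",[u,v+.5],p[2]-161.7,T)-p)@R).round(1))
delta([624.3,77.4,290],82)
delta([624.3,77.4,215],82)
```

```text
256 259 304 [[9.0, -11.0], [9.0, 10.8]]
260 258 304 [[6.9, -11.5], [6.8, 10.9]]
264 257 304 [[4.8, -12.0], [4.7, 10.9]]
268 255 304 [[2.6, -13.1], [2.5, 11.0]]
272 258 304 [[0.4, -11.6], [0.3, 11.0]]
276 257 304 [[-1.8, -12.2], [-1.9, 11.1]]
280 258 304 [[-4.0, -11.7], [-4.1, 11.1]]
284 260 301 [[-6.3, -10.8], [-6.3, 9.7]]
288 263 297 [[-8.5, -9.3], [-8.6, 7.7]]
292 270 291 [[-10.8, -5.8], [-10.9, 4.7]]
275 294 [[-12.3  -3.3 161.7]]
280 294 [[-12.3  -0.8 161.7]]
285 294 [[-12.3   1.7 161.7]]
t [-0.2355  0.3955  0.0071] a [ 0.0006 -0.0002 -0.002 ]
t [-0.2356  0.3954  0.1571] a [ 0.0006 -0.0002 -0.002 ]
```

Run:
```python
from h import *
f=np.load("w2.npz");d=f["d"];o=dict(orientation=f["R"],tool_pos=f["p"]);T=wristT(o);p=f["p"]
P=cloud("wrist",d,T);q=(P-p)@f["R"]
for v in (245,255,262,268,274,280,286,291,294):print(v,q[v,[262,270,280,290,300]].round(1).tolist() if v in(274,) else q[v,280].round(1))
print("left pad",[(u,q[270,u].round(1).tolist()) for u in(244,248,251)])
f=np.load("w1.npz");T=wristT(dict(orientation=f["R"],tool_pos=f["p"]));P=cloud("wrist",f["d"],T)
print(P[178,207],P[130,201],P[217,386],P[247,383],P[160,230])
```

```text
245 [ 11.9  -0.8 168.2]
255 [  9.2  -0.8 162.3]
262 [  6.1  -0.8 161.1]
268 [  2.4  -0.8 162. ]
274 [[-0.1, -9.6, 160.5], [-1.0, -5.8, 162.1], [-1.2, -0.8, 162.5], [-1.1, 4.2, 162.4], [-0.7, 9.1, 161.7]]
280 [ -4.4  -0.8 162.2]
286 [ -7.6  -0.8 162. ]
291 [-10.7  -0.8 162.4]
294 [-12.2  -0.8 162.1]
left pad [(244, [12.6, -15.7, 141.1]), (248, [12.1, -14.1, 142.0]), (251, [11.8, -13.0, 142.7])]
[444.68480687 222.31151704  33.22624073] [448.92871203 272.50829698  33.06507707] [633.87729141 152.08828402  36.35342183] [629.42371073 115.54588855  35.17292777] [467.11818295 234.7066109    2.01405652]
```

```bash
python3 -m inch '[{"ax":0,"ay":0,"az":0,"tx":-0.236,"ty":0.397,"tz":0,"hand":0},{"ax":0,"ay":0,"az":0,"tx":-0.236,"ty":0.397,"tz":0,"hand":0},{"ax":0,"ay":0,"az":0,"tx":-0.236,"ty":0.397,"tz":0,"hand":0},{"ax":0,"ay":0,"az":0,"tx":-0.236,"ty":0.397,"tz":0.04,"hand":0},{"ax":0,"ay":0,"az":0,"tx":-0.236,"ty":0.397,"tz":0.1,"hand":0},{"ax":0,"ay":0,"az":0,"tx":-0.236,"ty":0.397,"tz":0.14,"hand":0},{"ax":0,"ay":0,"az":0,"tx":-0.236,"ty":0.397,"tz":0.14,"hand":0}]'
python3 - <<'E'
from h import *
o=get_obs();im,d=read_camera("wrist");np.savez("w3.npz",im=im,d=d,R=o["orientation"],p=o["tool_pos"])
s,ds=read_camera("scene")
cv2.imwrite("pics/w3.png",np.hstack([cv2.resize(im[120:330,170:390],(400,400)),cv2.resize(s[230:310,230:310],(400,400))])[:,:,::-1])
delta([624.9,77.3,215],82);delta([624.9,77.3,197],82)
E
```

```text
time_s: 4.68
tool_pos: [623.6, 77.6, 220.2]
orientation: [[0.141, 0.99, -0.007], [0.99, -0.141, 0.0], [-0.001, -0.007, -1.0]]
force: [-0.6, 0.3, -1.9]
finger_gap: 22.9
gripper_force: 59.3
t [-0.0009  0.      0.016 ] a [-0.0007  0.0001 -0.0011]
t [-0.0009  0.      0.052 ] a [-0.0007  0.0001 -0.0011]
```

View pics/w3.png

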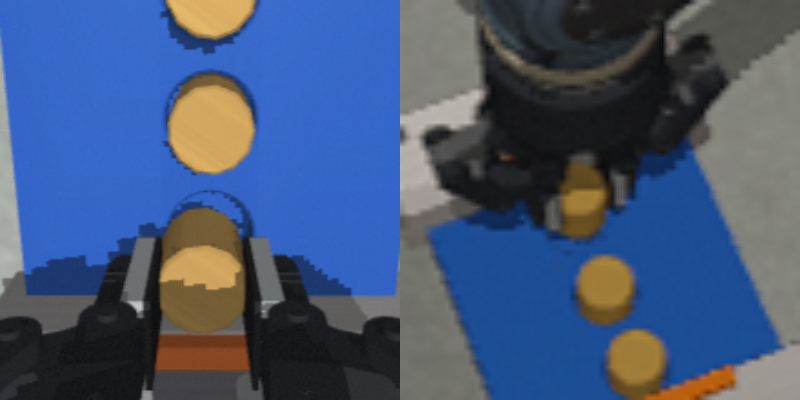

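Run:
```python
from h import *
f=np.load("w3.npz");p0=f["p"];R0=f["R"];o=get_obs();print(p0,o["tool_pos"],R0.round(4).tolist())
im,d=read_camera("wrist");T=wristT(o)
r=tops(im,36,T,[(255,318,158,212),(255,318,112,142)])
print(r);q=np.array([*r[0][0],36]);R=o["orientation"];print("mid rel tool",((q-o["tool_pos"])@R).round(2))
hsv=cv2.cvtColor(im,cv2.COLOR_RGB2HSV).astype(int);m=(hsv[...,0]>8)&(hsv[...,0]<24)&(hsv[...,1]>90)
for v in(262,268,274,280,286,290):
    u=np.nonzero(m[v,245:320])[0]+245;qq=(cast("wrist",[[u[0],v],[u[-1]+1,v]],o["tool_pos"][2]-162,T)-o["tool_pos"])@R;print(v,u[0],u[-1],qq[:,:2].mean(0).round(2))
# dark pocket rim
np.savez("w4.npz",im=im,R=R,p=o["tool_pos"])
```

```text
[623.62565768  77.57213742 220.1814947 ] [624.97246511  77.76994974 223.01965773] [[0.1407, 0.99, -0.0071], [0.9901, -0.1407, 0.0004], [-0.0006, -0.007, -1.0]]
[(array([629.8, 114.9]), array([24.5, 24.5])), (array([634.4, 147.8]), array([24.1, 14.9]))]
mid rel tool [ 37.45  -0.28 187.02]
262 258 304 [ 5.65 -0.07]
268 257 304 [ 2.39 -0.31]
274 258 304 [-0.9  -0.06]
280 258 304 [-4.24 -0.06]
286 262 300 [-7.63 -0.06]
290 267 296 [-9.9  0.2]
```

```bash
python3 -m inch '[{"ax":0,"ay":0,"az":0,"tx":-0.001,"ty":0,"tz":0.015,"hand":0},{"ax":0,"ay":0,"az":0,"tx":-0.001,"ty":0,"tz":0.025,"hand":0},{"ax":0,"ay":0,"az":0,"tx":-0.001,"ty":0,"tz":0.032,"hand":0},{"ax":0,"ay":0,"az":0,"tx":-0.001,"ty":0,"tz":0.034,"hand":0},{"ax":0,"ay":0,"az":0,"tx":-0.001,"ty":0,"tz":0.034,"hand":0}]'
```

```text
time_s: 5.45
tool_pos: [625.2, 76.7, 206.1]
orientation: [[0.141, 0.99, -0.0], [0.99, -0.141, 0.0], [-0.0, -0.0, -1.0]]
force: [0.5, -0.7, -0.7]
finger_gap: 23.3
gripper_force: 59.3
```

```bash
python3 -m inch '[{"ax":0,"ay":0,"az":0,"tx":0,"ty":0,"tz":0.01,"hand":0},{"ax":0,"ay":0,"az":0,"tx":0,"ty":0,"tz":0.016,"hand":0},{"ax":0,"ay":0,"az":0,"tx":0,"ty":0,"tz":0.016,"hand":0}]'; python3 -m inch '[{"ax":0,"ay":0,"az":0,"tx":0,"ty":0,"tz":0,"hand":0.5},{"ax":0,"ay":0,"az":0,"tx":0,"ty":0,"tz":0,"hand":0.5},{"ax":0,"ay":0,"az":0,"tx":0,"ty":0,"tz":0,"hand":0.5},{"ax":0,"ay":0,"az":0,"tx":0,"ty":0,"tz":-0.05,"hand":0.5},{"ax":0,"ay":0,"az":0,"tx":0,"ty":0,"tz":-0.15,"hand":0.5},{"ax":0,"ay":0,"az":0,"tx":-0.06,"ty":0,"tz":-0.25,"hand":0.5},{"ax":0,"ay":0,"az":0,"tx":-0.12,"ty":0,"tz":-0.35,"hand":0.5},{"ax":0,"ay":0,"az":0,"tx":-0.12,"ty":0,"tz":-0.35,"hand":0.5},{"ax":0,"ay":0,"az":0,"tx":-0.12,"ty":0,"tz":-0.35,"hand":0.5}]'
python3 - <<'E'
from h import *
o=get_obs();im,d=read_camera("wrist");np.savez("w5.npz",im=im,d=d,R=o["orientation"],p=o["tool_pos"]);print(o["tool_pos"])
cv2.imwrite("pics/w5.png",im[:,:,::-1])
E
```

```text
time_s: 5.82
tool_pos: [625.2, 76.7, 198.0]
orientation: [[0.141, 0.99, -0.0], [0.99, -0.141, 0.0], [-0.0, -0.0, -1.0]]
force: [0.8, 0.3, -1.5]
finger_gap: 22.8
gripper_force: 59.3
time_s: 6.95
tool_pos: [616.3, 17.3, 372.9]
orientation: [[0.142, 0.99, -0.001], [0.99, -0.142, 0.0], [0.0, -0.001, -1.0]]
force: [-1.2, 0.0, -0.8]
finger_gap: 42.5
gripper_force: 0.0
[616.25024234  17.34258431 372.94232643]
```

View pics/w5.png

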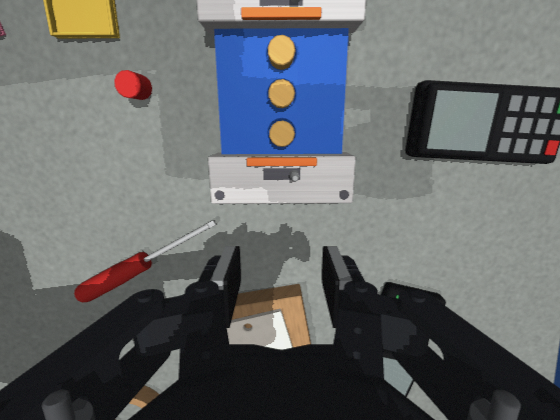

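All three pockets now hold seated weights, at (282,52), (282,93) and (282,132). The near slot spans columns 263–300 and its pin is near (294,176). I'll measure the pin numerically.

Run:
```python
from h import *
f=np.load("w5.npz");im=f["im"];d=f["d"];T=wristT(dict(orientation=f["R"],tool_pos=f["p"]))
g=cv2.cvtColor(im,cv2.COLOR_RGB2GRAY)
for v in range(164,186):print(v,g[v,258:308:1].tolist())
P=cloud("wrist",d,T);print(np.round(P[168:184:2,286:304:2,2],0))
r=tops(im,36,T,[(262,302,30,72),(262,302,75,112),(262,302,115,150)]);print(r)
```

```text
164 [137, 138, 136, 136, 137, 137, 136, 137, 138, 137, 136, 138, 137, 139, 138, 139, 137, 138, 138, 138, 138, 138, 138, 137, 138, 137, 137, 139, 137, 137, 137, 136, 139, 138, 138, 137, 139, 139, 139, 139, 138, 138, 138, 137, 137, 137, 136, 138, 137, 137]
165 [126, 126, 128, 126, 127, 125, 125, 126, 124, 124, 124, 125, 124, 122, 124, 125, 123, 130, 134, 134, 134, 133, 134, 133, 131, 132, 131, 133, 132, 131, 130, 130, 131, 132, 130, 132, 131, 131, 130, 131, 130, 128, 125, 123, 123, 122, 124, 123, 123, 121]
166 [92, 92, 91, 102, 108, 109, 111, 165, 187, 189, 188, 188, 143, 111, 110, 108, 110, 110, 110, 110, 110, 168, 191, 191, 191, 146, 110, 110, 110, 111, 112, 111, 112, 111, 113, 172, 194, 194, 194, 193, 192, 147, 112, 112, 109, 112, 113, 110, 110, 170]
167 [160, 181, 182, 184, 182, 184, 184, 186, 188, 189, 188, 190, 142, 106, 163, 185, 184, 184, 186, 185, 185, 188, 191, 191, 191, 144, 107, 106, 165, 185, 186, 186, 187, 185, 186, 189, 192, 193, 192, 192, 192, 145, 164, 188, 188, 188, 190, 189, 190, 192]
168 [187, 188, 187, 188, 173, 135, 115, 116, 114, 115, 116, 114, 110, 107, 113, 116
[... 3914 characters left out ...]
77, 178, 179, 180, 180, 180, 180, 181, 179, 181, 181, 180, 180, 179, 180, 180, 181, 181, 182, 183, 181, 183, 182, 182, 182, 182, 183, 183, 184, 184, 183, 183, 184, 185, 184, 186, 185, 185, 184, 184, 184, 185, 186, 185, 186, 185, 187, 187, 186, 187]
[[42. 42. 43. 43. 42. 42. 42. 43. 42.]
 [43. 42. 42. 45. 49. 41. 42. 42. 41.]
 [42. 43. 48. 58. 60. 57. 43. 40. 41.]
 [42. 42. 56. 60. 62. 62. 58. 42. 42.]
 [42. 41. 58. 65. 67. 66. 60. 43. 42.]
 [43. 41. 57. 65. 66. 65. 59. 42. 41.]
 [41. 43. 42. 61. 66. 65. 42. 42. 41.]
 [41. 41. 41. 43. 40. 42. 42. 42. 41.]]
[(array([635. , 151.8]), array([24.5, 24.7])), (array([630. , 114.4]), array([23.7, 23.6])), (array([624.9,  76.5]), array([23.6, 23.9]))]
```

Run:
```python
from h import *
f=np.load("w5.npz");T=wristT(dict(orientation=f["R"],tool_pos=f["p"]))
a=cast("wrist",[295,178.2],66,T)[0];s=cast("wrist",[281.6,174],42,T)[0];print("pin0",a,"slot0",s)
f=np.load("w1.npz");T=wristT(dict(orientation=f["R"],tool_pos=f["p"]));g=cv2.cvtColor(f["im"],cv2.COLOR_RGB2GRAY)
print(g[178:194,398:418])
C=lambda u,v,z:cast("scene",[u,v],z)[0].round(1);print("mug",C(180,105,60),"tape",C(288,124,20),"term",C(171,202,30))
delta([570.5,-311,375],98.6)
```

```text
pin0 [631.81062346  34.82773484  66.        ] slot0 [619.28953981  36.3881135   42.        ]
[[ 85  85  84  84  85  85  85  85  84  86  85  85  85  99 155 175 175 176
  175 176]
 [ 79  80  78  78  79  80  80  85  88  84  79  75  77  92 154 173 173 173
  175 174]
 [ 76  75  76  77  76  79  81  83  86  88  88  82  78 109 158 173 173 172
  172 175]
 [ 75  77  76  74  73  73  77  79  82  83  85  87  90 119 161 174 174 175
  175 175]
 [ 77  76  77  68  67  68  70  74  76  79  82 110 104 101 113 145 171 176
  177 177]
 [ 77  78  76  65  62  63  64  69  70  73  82  94 100 105 111 112 136 168
  179 180]
 [ 76  75  75  66  61  61  61  62  64  69  84  93  95 102 108 109 114 139
  170 177]
 [ 73  57  45  49  56  61  63  59  62  70  81  87  91  97 101 106 111 123
  149 173]
 [ 76  56  41  44  56  59  59  60  64  72  77  82  85  92  96 121 152 161
  163 194]
 [ 77  56  45  43  43  48  58  61  62  65  72  74  73  72  95 145 164 163
  163 183]
 [ 74  58  42  42  42  43  41  54  60  67  66  62  65  65 118 155 163 163
  163 172]
 [171 129  96  96  96  95  95  96 144 124  74  61  62  63 100 149 164 163
  166 173]
 [178 145 124 123 123 124 124 177 186 174 155 111  87  71  83 147 167 170
  175 178]
 [131 108  95  95  94  94  94 122 131 131 129 125 124 124 125 128 130 130
  132 125]
 [ 74  71  67  70  68  70  69  69  73  73  73  74  74  73  73  74  74  73
   73  73]
 [139 138 140 140 138 139 140 133 127 127 126 125 128 127 126 127 127 125
  127 128]]
mug [ 593.7 -462.5   60. ] tape [ 350.2 -288.9   20. ] term [ 736.9 -205.3   30. ]
t [-0.6638  0.0024 -0.0063] a [-0.0026 -0.0007 -0.2784]
```

```bash
python3 -m inch '[{"ax":0,"ay":0,"az":-0.278,"tx":-0.664,"ty":0.002,"tz":-0.006,"hand":0.6},{"ax":0,"ay":0,"az":-0.278,"tx":-0.664,"ty":0.002,"tz":-0.006,"hand":0.6},{"ax":0,"ay":0,"az":-0.278,"tx":-0.664,"ty":0.002,"tz":-0.006,"hand":0.6},{"ax":0,"ay":0,"az":-0.278,"tx":-0.664,"ty":0.002,"tz":-0.006,"hand":0.6},{"ax":0,"ay":0,"az":-0.278,"tx":-0.664,"ty":0.002,"tz":-0.006,"hand":0.6},{"ax":0,"ay":0,"az":-0.278,"tx":-0.664,"ty":0.002,"tz":-0.006,"hand":0.6},{"ax":0,"ay":0,"az":-0.278,"tx":-0.664,"ty":0.002,"tz":-0.006,"hand":0.6},{"ax":0,"ay":0,"az":-0.278,"tx":-0.664,"ty":0.002,"tz":-0.006,"hand":0.6}]'
python3 - <<'E'
from h import *
o=get_obs();im,d=read_camera("wrist");np.savez("w6.npz",im=im,d=d,R=o["orientation"],p=o["tool_pos"]);T=wristT(o)
P=cloud("wrist",d,T);Z=P[...,2]
hsv=cv2.cvtColor(im,cv2.COLOR_RGB2HSV).astype(int);S,V=hsv[...,1],hsv[...,2]
m=((S<45)&(V>130)&(Z>30)&(Z<43)).astype(np.uint8);m[260:]=0
m=cv2.morphologyEx(m,cv2.MORPH_OPEN,np.ones((3,3)))
cs,h=cv2.findContours(m,cv2.RETR_CCOMP,cv2.CHAIN_APPROX_NONE)
for c,hh in zip(cs,h[0]):
    if len(c)>8:
        q=cast("wrist",c[:,0],36,T);print("hole" if hh[3]>=0 else "outer",c[:,0].mean(0).round(1),len(c),rect(q))
t=(Z>76)&(Z<86);t[260:]=0;v,u=np.nonzero(t);q=cast("wrist",np.c_[u,v],81,T)
print("post",len(u),u.min(),u.max(),v.min(),v.max(),rect(q))
cv2.imwrite("pics/w6.png",im[:,:,::-1])
E
```

```text
time_s: 8.0
tool_pos: [571.1, -309.4, 375.2]
orientation: [[-0.151, 0.989, -0.002], [0.989, 0.151, 0.003], [0.003, -0.002, -1.0]]
force: [-0.1, 1.0, -0.4]
finger_gap: 51.1
gripper_force: 0.0
outer [432.5 157.7] 182 (array([ 720.8, -251.1]), array([58.8, 54.6]), 67.7)
outer [283.4  96.6] 572 (array([ 560.1, -224.2]), array([ 89.9, 179.7]), 7.0)
hole [281.1 183.5] 30 (array([ 569.6, -301. ]), array([11.4, 11.4]), 54.0)
hole [283.4 103.5] 175 (array([ 560.3, -222.1]), array([41.2, 48.6]), 7.7)
hole [285.9  17.9] 42 (array([ 551. , -147.1]), array([12.3, 12.2]), 21.4)
post 1976 264 304 79 129 (array([ 560.2, -224.3]), array([33.4, 39.8]), 7.8)
```

View pics/w6.png

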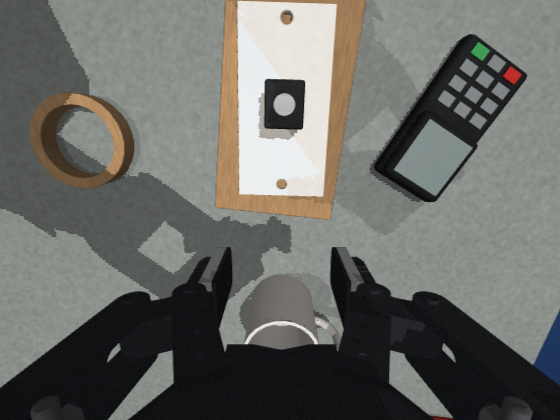

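The plate is on its carton with holes at (281,184) and (286,18) and the post at (284,104). The mug sits below the fingers and well under the tool.

Run:
```python
from h import *
delta([560.4,-224.2,300],97);delta([560.4,-224.2,217],97)
```

```text
t [0.1709 0.0044 0.1514] a [-0.0011 -0.0021  0.0284]
t [0.1705 0.0046 0.3174] a [-0.0011 -0.0021  0.0284]
```

```bash
python3 -m inch '[{"ax":0,"ay":0,"az":0.028,"tx":0.1,"ty":0.004,"tz":0.06,"hand":0.6},{"ax":0,"ay":0,"az":0.028,"tx":0.171,"ty":0.004,"tz":0.15,"hand":0.6},{"ax":0,"ay":0,"az":0.028,"tx":0.171,"ty":0.004,"tz":0.15,"hand":0.6},{"ax":0,"ay":0,"az":0.028,"tx":0.171,"ty":0.004,"tz":0.23,"hand":0.6},{"ax":0,"ay":0,"az":0.028,"tx":0.171,"ty":0.004,"tz":0.29,"hand":0.6},{"ax":0,"ay":0,"az":0.028,"tx":0.171,"ty":0.004,"tz":0.317,"hand":0.6},{"ax":0,"ay":0,"az":0.028,"tx":0.171,"ty":0.004,"tz":0.317,"hand":0.6}]' && python3 -m inch '[{"ax":0,"ay":0,"az":0,"tx":0,"ty":0,"tz":0,"hand":0},{"ax":0,"ay":0,"az":0,"tx":0,"ty":0,"tz":0,"hand":0},{"ax":0,"ay":0,"az":0,"tx":0,"ty":0,"tz":0,"hand":0},{"ax":0,"ay":0,"az":0,"tx":0,"ty":0,"tz":0,"hand":0},{"ax":0,"ay":0,"az":0,"tx":0,"ty":0,"tz":0,"hand":0}]'
```

```text
time_s: 8.93
tool_pos: [560.5, -226.5, 217.7]
orientation: [[-0.12, 0.993, -0.0], [0.993, 0.12, 0.0], [0.0, -0.0, -1.0]]
force: [-0.2, 0.4, 0.7]
finger_gap: 51.1
gripper_force: 0.0
time_s: 9.55
tool_pos: [560.8, -227.1, 219.3]
orientation: [[-0.12, 0.993, 0.003], [0.993, 0.12, -0.002], [-0.002, 0.002, -1.0]]
force: [0.2, 0.6, 6.3]
finger_gap: 33.4
gripper_force: 61.7
```

```bash
python3 -m inch '[{"ax":0,"ay":0,"az":0,"tx":0,"ty":0,"tz":-0.02,"hand":0},{"ax":0,"ay":0,"az":0,"tx":0,"ty":0,"tz":-0.06,"hand":0},{"ax":0,"ay":0,"az":0,"tx":0,"ty":0,"tz":-0.12,"hand":0},{"ax":0,"ay":0,"az":0,"tx":0,"ty":0,"tz":-0.16,"hand":0},{"ax":0,"ay":0,"az":0,"tx":0,"ty":0,"tz":-0.16,"hand":0},{"ax":0,"ay":0,"az":0,"tx":0,"ty":0,"tz":-0.16,"hand":0}]'
cat > plate.py <<'E'
from h import *
def meas(tag,show=True):
    o=get_obs();im,d=read_camera("wrist");np.savez(tag+".npz",im=im,d=d,R=o["orientation"],p=o["tool_pos"])
    T=wristT(o);p,R=o["tool_pos"],o["orientation"];q=(cloud("wrist",d,T)-p)@R
    hsv=cv2.cvtColor(im,cv2.COLOR_RGB2HSV).astype(int)
    m=((hsv[...,1]<45)&(hsv[...,2]>110)&(q[...,2]>165)&(q[...,2]<195)).astype(np.uint8)
    zt=np.median(q[...,2][m>0]);
    C=get_calibration("wrist")["tool_from_camera"]
    cs,h=cv2.findContours(m,cv2.RETR_CCOMP,cv2.CHAIN_APPROX_NONE)
    for c,hh in zip(cs,h[0]):
        if cv2.contourArea(c)>60:
            x=cast("wrist",c[:,0],zt,C);print("hole" if hh[3]>=0 else "outer",c[:,0].mean(0).round(1),rect(x))
    # long edges of plate in tool coords, x 60..80
    c=max(cs,key=cv2.contourArea)[:,0];x=cast("wrist",c,zt,C)
    for s in(-1,1):
        k=(abs(x[:,1]-45*s)<7)&(x[:,0]>25)&(x[:,0]<80);a=np.polyfit(x[k,0],x[k,1],1);print("edge",s,k.sum(),"slope deg",np.degrees(a[0]).round(2),"y at0",a[1].round(2))
    print("top at tool z",zt.round(1),"far edge x",np.percentile(x[:,0],99).round(1),p.round(1));return o,im
E
python3 - <<'E'
from plate import *
meas("w7")
E
```

```text
time_s: 10.3
tool_pos: [559.5, -226.3, 296.8]
orientation: [[-0.12, 0.993, -0.002], [0.993, 0.12, 0.001], [0.001, -0.002, -1.0]]
force: [-0.4, -0.9, -2.9]
finger_gap: 33.2
gripper_force: 60.7
outer [280.5 337. ] (array([-56.2,  -0.2]), array([55.8, 16.7]), 89.2)
outer [280.3 171.1] (array([38. , -0.4]), array([ 90. , 110.7]), 90.0)
hole [280.5 100.9] (array([81.2, -0.3]), array([11. , 11.1]), 43.7)
edge -1 108 slope deg -0.05 y at0 -45.13
edge 1 108 slope deg 0.01 y at0 44.3
top at tool z 183.4 far edge x 93.3 [ 559.5 -226.3  296.8]
```

Run:
```python
from h import *
delta([636.9,69.3,290],82.2)
```

```text
t [0.5684 0.2245 0.0135] a [-0.0024 -0.0014  0.2447]
```

```bash
python3 -m inch '[{"ax":0,"ay":0,"az":0.03,"tx":0.06,"ty":0.022,"tz":0,"hand":0},{"ax":0,"ay":0,"az":0.07,"tx":0.15,"ty":0.06,"tz":0,"hand":0},{"ax":0,"ay":0,"az":0.11,"tx":0.24,"ty":0.095,"tz":0,"hand":0},{"ax":0,"ay":0,"az":0.15,"tx":0.33,"ty":0.13,"tz":0,"hand":0},{"ax":0,"ay":0,"az":0.19,"tx":0.42,"ty":0.165,"tz":0.005,"hand":0},{"ax":0,"ay":0,"az":0.22,"tx":0.5,"ty":0.2,"tz":0.01,"hand":0},{"ax":0,"ay":0,"az":0.245,"tx":0.55,"ty":0.22,"tz":0.013,"hand":0},{"ax":0,"ay":0,"az":0.245,"tx":0.568,"ty":0.224,"tz":0.013,"hand":0},{"ax":0,"ay":0,"az":0.245,"tx":0.568,"ty":0.224,"tz":0.013,"hand":0},{"ax":0,"ay":0,"az":0.245,"tx":0.568,"ty":0.224,"tz":0.013,"hand":0}]'
python3 - <<'E'
from plate import *
get_obs();o,im=meas("w8");C=get_calibration("wrist")["tool_from_camera"]
f=np.load("w8.npz");p=f["p"];R=f["R"]
print(R.round(4).tolist())
T=wristT(o);Z=cloud("wrist",f["d"],T)[...,2]
g=cv2.cvtColor(im,cv2.COLOR_RGB2GRAY)
th=np.array([np.cos(np.radians(82.2)),np.sin(np.radians(82.2))])
e=np.array([642.4,112.1])+78*th;uv=proj("wrist",[*e,66],T)[0].round().astype(int);print("expect",uv)
s=(slice(uv[1]-12,uv[1]+13),slice(uv[0]-12,uv[0]+13));print(np.round(Z[s][::2,::2]));print(g[s])
m=np.zeros(Z.shape,bool);m[s]=(Z[s]>63)&(Z[s]<69);v,u=np.nonzero(m);print(len(u),u.mean(),v.mean(),cast("wrist",[u.mean(),v.mean()],66,T))
E
```

```text
time_s: 11.6
tool_pos: [637.0, 67.4, 290.9]
orientation: [[0.137, 0.991, -0.001], [0.991, -0.137, -0.0], [-0.001, -0.001, -1.0]]
force: [0.2, -0.5, -3.0]
finger_gap: 33.4
gripper_force: 60.5
outer [280.9 337.1] (array([-56.2,  -0.4]), array([55.8, 16.7]), 89.2)
outer [280.4 170.4] (array([37.9, -0.6]), array([ 90. , 110.6]), 90.0)
hole [280.5 100.7] (array([81.1, -0.6]), array([11.2, 11. ]), 90.0)
edge -1 108 slope deg -0.11 y at0 -45.12
edge 1 108 slope deg 0.02 y at0 44.06
top at tool z 183.4 far edge x 93.3 [637.   67.4 290.9]
[[0.137, 0.9906, -0.0009], [0.9906, -0.137, -0.0005], [-0.0006, -0.0008, -1.0]]
expect [280  29]
[[42. 41. 42. 41. 41. 41. 42. 42. 43. 41. 43. 42. 42.]
 [41. 42. 41. 43. 41. 42. 42. 41. 42. 41. 42. 42. 40.]
 [41. 41. 43. 41. 41. 42. 42. 43. 42. 43. 43. 43. 43.]
 [42. 43. 43. 42. 42. 41. 42. 42. 42. 42. 43. 42. 42.]
 [42. 43. 42. 43. 40. 66. 67. 65. 42. 42. 41. 41. 42.]
 [42. 43. 41. 41. 64. 66. 67. 65. 65. 41. 42. 42. 41.]
 [42. 42. 43. 61. 64. 67. 66. 66. 66. 61. 42. 43. 42.]
 [42. 42. 42. 62. 66. 64. 66. 65. 65. 60. 43. 41. 43.]
 [43. 43. 42. 60. 64. 64. 6
[... 2245 characters left out ...]
[ 89  88  89  89  90  79  68  67  65  67  68  65  65  63  63  63  68  73
   75  70  75  76 149 173 173]
 [ 90  89  90  88  89  81  69  66  67  67  67  64  64  63  61  63  66  69
   69  67  73  76 150 174 175]
 [ 89  89  89  91  90  80  68  73  70  66  66  66  63  59  60  61  64  64
   58  69  76  79 151 178 178]
 [ 90  88  88  89  90  82  68  64  73  68  64  64  63  64  65  63  61  58
   58  69  79  79 152 178 178]
 [ 91  90  89  90  89  83  69  63  62  60  68  75  69  86  73 104  86  57
   58  68  78  77 152 177 194]
 [ 89  88  89  88  89  88  75  63  61  61  59  58  57  60  56  61  60  58
   56  70  78  79 152 177 196]]
103 280.0 29.78640776699029 [[652.79003417 188.9337127   66.        ]]
```

```bash
python3 -m inch '[{"ax":0,"ay":0,"az":0,"tx":0.04,"ty":-0.001,"tz":0,"hand":0},{"ax":0,"ay":0,"az":0,"tx":0.08,"ty":-0.001,"tz":0.01,"hand":0},{"ax":0,"ay":0,"az":0,"tx":0.084,"ty":-0.001,"tz":0.035,"hand":0},{"ax":0,"ay":0,"az":0,"tx":0.084,"ty":-0.001,"tz":0.055,"hand":0},{"ax":0,"ay":0,"az":0,"tx":0.084,"ty":-0.001,"tz":0.062,"hand":0},{"ax":0,"ay":0,"az":0,"tx":0.084,"ty":-0.001,"tz":0.062,"hand":0},{"ax":0,"ay":0,"az":0,"tx":0.084,"ty":-0.001,"tz":0.062,"hand":0}]'
python3 - <<'E'
from plate import *
o,im=meas("w9");C=get_calibration("wrist")["tool_from_camera"]
g=cv2.cvtColor(im,cv2.COLOR_RGB2GRAY);print(g[88:116,266:296])
E
```

```text
time_s: 12.52
tool_pos: [642.7, 110.0, 260.5]
orientation: [[0.137, 0.991, 0.001], [0.991, -0.137, -0.0], [0.0, 0.001, -1.0]]
force: [0.6, 0.1, -3.3]
finger_gap: 33.6
gripper_force: 60.5
outer [280.9 337.1] (array([-56.2,  -0.4]), array([55.8, 16.7]), 89.2)
outer [280.3 170.4] (array([37.9, -0.7]), array([ 90. , 110.6]), 90.0)
hole [280.4 101. ] (array([81. , -0.6]), array([11., 11.]), 46.2)
edge -1 108 slope deg -0.36 y at0 -44.95
edge 1 108 slope deg 0.03 y at0 44.06
top at tool z 183.4 far edge x 93.3 [642.7 110.  260.5]
[[226 226 226 226 226 226 226 226 213 183 172 145 126 123 155 168 168 166
  168 169 180 206 222 226 226 226 226 226 226 227]
 [226 226 227 226 226 226 227 213 182 169 168 167 140 124 126 115 121 141
  159 166 166 169 191 219 225 226 226 226 226 226]
 [226 226 225 227 226 220 192 172 169 144 128 103 112 125 124 138 134 114
   95 102 136 158 168 191 221 226 227 226 226 226]
 [225 225 227 227 220 191 173 170 143 124 123 153 167 169 167 169 168 168
  154 145 121 135 135 157 191 220 226 226 226 227]
 [226 225 226 226 203 178 171 135 118 156 171 171 173 171 173 171 173 
[... 2230 characters left out ...]
 57  58  59  58  58  58
   63  67  74 100 158 179 190 209 216 217 216 218]
 [221 219 218 218 220 216 200 195 175 121  71  56  55  56  57  55  55  58
   59  58  96 160 182 193 209 217 217 218 217 219]
 [218 218 218 219 218 218 214 204 195 191 168 116  89  70  57  57  81 112
  123 164 183 183 194 210 218 216 217 218 218 218]
 [219 219 218 219 219 219 217 217 211 199 194 192 189 189 190 187 188 189
  188 188 196 201 213 217 218 217 216 218 219 218]
 [219 218 218 217 218 218 219 218 218 216 212 203 197 194 193 194 192 196
  202 212 216 216 218 218 216 217 219 218 218 220]
 [219 219 219 218 219 218 219 218 216 218 217 215 215 215 211 214 215 216
  216 217 218 217 217 218 218 217 218 217 218 220]]
```

Run:
```python
from h import *
C=get_calibration("wrist")["tool_from_camera"];print(cast("wrist",[280.4,103.8],194.5,C),cast("wrist",[280.4,101],183.4,C))
```

```text
[[ 80.40805997  -0.60821401 194.5       ]] [[ 81.14283088  -0.6060465  183.4       ]]
```

```bash
python3 -m inch '[{"ax":0,"ay":0,"az":0,"tx":-0.001,"ty":0,"tz":0.006,"hand":0},{"ax":0,"ay":0,"az":0,"tx":-0.001,"ty":0,"tz":0.012,"hand":0},{"ax":0,"ay":0,"az":0,"tx":-0.001,"ty":0,"tz":0.018,"hand":0},{"ax":0,"ay":0,"az":0,"tx":-0.001,"ty":0,"tz":0.022,"hand":0},{"ax":0,"ay":0,"az":0,"tx":-0.001,"ty":0,"tz":0.022,"hand":0}]'
```

```text
time_s: 13.2
tool_pos: [642.3, 109.9, 248.9]
orientation: [[0.136, 0.991, -0.001], [0.991, -0.136, -0.0], [-0.0, -0.001, -1.0]]
force: [-0.8, -0.1, -2.7]
finger_gap: 33.2
gripper_force: 60.5
```

```bash
python3 -m inch '[{"ax":0,"ay":0,"az":0,"tx":0,"ty":0,"tz":0.005,"hand":0},{"ax":0,"ay":0,"az":0,"tx":0,"ty":0,"tz":0.01,"hand":0},{"ax":0,"ay":0,"az":0,"tx":0,"ty":0,"tz":0.014,"hand":0},{"ax":0,"ay":0,"az":0,"tx":0,"ty":0,"tz":0.014,"hand":0}]'
```

```text
time_s: 13.7
tool_pos: [642.3, 109.9, 241.9]
orientation: [[0.136, 0.991, -0.001], [0.991, -0.136, 0.0], [-0.0, -0.001, -1.0]]
force: [-1.0, 0.5, -2.7]
finger_gap: 33.3
gripper_force: 60.5
```

```bash
python3 -m inch '[{"ax":0,"ay":0,"az":0,"tx":0,"ty":0,"tz":0.004,"hand":0},{"ax":0,"ay":0,"az":0,"tx":0,"ty":0,"tz":0.008,"hand":0},{"ax":0,"ay":0,"az":0,"tx":0,"ty":0,"tz":0.012,"hand":0},{"ax":0,"ay":0,"az":0,"tx":0,"ty":0,"tz":0.012,"hand":0}]'; python3 -m inch '[{"ax":0,"ay":0,"az":0,"tx":0,"ty":0,"tz":0.004,"hand":0},{"ax":0,"ay":0,"az":0,"tx":0,"ty":0,"tz":0.008,"hand":0},{"ax":0,"ay":0,"az":0,"tx":0,"ty":0,"tz":0.008,"hand":0}]'
```

```text
time_s: 14.2
tool_pos: [642.4, 109.9, 237.4]
orientation: [[0.136, 0.991, 0.0], [0.991, -0.136, -0.0], [-0.0, 0.0, -1.0]]
force: [-2.8, 0.4, 5.3]
finger_gap: 33.1
gripper_force: 61.3
time_s: 14.58
tool_pos: [642.4, 109.9, 233.7]
orientation: [[0.136, 0.991, 0.001], [0.991, -0.136, -0.0], [-0.0, 0.001, -1.0]]
force: [-2.3, 0.2, 6.6]
finger_gap: 33.2
gripper_force: 61.8
```

```bash
python3 -m inch '[{"ax":0,"ay":0,"az":0,"tx":0,"ty":0,"tz":0.003,"hand":0},{"ax":0,"ay":0,"az":0,"tx":0,"ty":0,"tz":0.005,"hand":0},{"ax":0,"ay":0,"az":0,"tx":0,"ty":0,"tz":0.005,"hand":0}]';  python3 -m inch '[{"ax":0,"ay":0,"az":0,"tx":0,"ty":0,"tz":0.002,"hand":0},{"ax":0,"ay":0,"az":0,"tx":0,"ty":0,"tz":0.004,"hand":0},{"ax":0,"ay":0,"az":0,"tx":0,"ty":0,"tz":0.004,"hand":0}]'
```

```text
time_s: 14.95
tool_pos: [642.4, 109.9, 231.3]
orientation: [[0.136, 0.991, 0.001], [0.991, -0.136, -0.0], [-0.0, 0.001, -1.0]]
force: [-2.8, 0.0, 7.9]
finger_gap: 33.6
gripper_force: 62.0
time_s: 15.32
tool_pos: [642.3, 110.0, 231.2]
orientation: [[0.136, 0.991, 0.001], [0.991, -0.136, -0.0], [-0.0, 0.001, -1.0]]
force: [-6.6, -0.1, 17.8]
finger_gap: 33.5
gripper_force: 63.1
```

```bash
python3 -m inch '[{"ax":0,"ay":0,"az":0,"tx":0,"ty":0,"tz":0.002,"hand":0},{"ax":0,"ay":0,"az":0,"tx":0,"ty":0,"tz":0.004,"hand":0},{"ax":0,"ay":0,"az":0,"tx":0,"ty":0,"tz":0.004,"hand":0}]'; python3 -m inch '[{"ax":0,"ay":0,"az":0,"tx":0,"ty":0,"tz":-0.006,"hand":0},{"ax":0,"ay":0,"az":0,"tx":0,"ty":0,"tz":-0.006,"hand":0.6},{"ax":0,"ay":0,"az":0,"tx":0,"ty":0,"tz":-0.006,"hand":0.6},{"ax":0,"ay":0,"az":0,"tx":0,"ty":0,"tz":-0.006,"hand":0.6},{"ax":0,"ay":0,"az":0,"tx":0,"ty":0,"tz":-0.06,"hand":0.6},{"ax":0,"ay":0,"az":0,"tx":0,"ty":0,"tz":-0.14,"hand":0.6},{"ax":0,"ay":0,"az":0,"tx":-0.1,"ty":0,"tz":-0.24,"hand":0.6},{"ax":0,"ay":0,"az":0,"tx":-0.2,"ty":0,"tz":-0.28,"hand":0.6},{"ax":0,"ay":0,"az":0,"tx":-0.26,"ty":0,"tz":-0.28,"hand":0.6},{"ax":0,"ay":0,"az":0,"tx":-0.26,"ty":0,"tz":-0.28,"hand":0.6}]'
python3 - <<'E'
from h import *
o=get_obs();im,d=read_camera("wrist");T=wristT(o);P=cloud("wrist",d,T);Z=P[...,2]
th=np.radians(82.2);X=np.array([np.sin(th),-np.cos(th)]);Y=np.array([np.cos(th),np.sin(th)]);c=np.array([642.4,112.1])
def zz(a,b,h,r=4):
    u,v=proj("wrist",[*(c+a*X+b*Y),h],T)[0].round().astype(int)
    return (u,v,None) if not(r<v<420-r and r<u<560-r) else (u,v,np.nanmedian(Z[v-r:v+r+1,u-r:u+r+1]).round(1))
for n,a,b,h in [("pl",-30,-60,48),("pl",30,-60,48),("pl",-30,0,48),("pl",30,0,48),("pl",-30,60,48),("pl",30,60,48),("post",0,0,93),("rail",-65,-85,42),("rail",-70,85,42),("pin0",0,-78,66),("pin1",0,78,66)]:print(n,a,b,zz(a,b,h))
v=im[:260];cv2.imwrite("pics/fin.png",im[:,:,::-1])
E
```

```text
time_s: 15.7
tool_pos: [642.3, 110.0, 231.2]
orientation: [[0.136, 0.991, 0.001], [0.991, -0.136, -0.0], [-0.0, 0.001, -1.0]]
force: [-9.8, -0.8, 27.5]
finger_gap: 33.5
gripper_force: 64.3
time_s: 16.95
tool_pos: [624.7, -21.3, 365.9]
orientation: [[0.14, 0.99, 0.001], [0.99, -0.14, -0.0], [-0.0, 0.001, -1.0]]
force: [-0.2, 0.5, -0.6]
finger_gap: 51.0
gripper_force: 0.0
pl -30 -60 (np.int64(248), np.int64(117), np.float64(47.8))
pl 30 -60 (np.int64(312), np.int64(117), np.float64(47.9))
pl -30 0 (np.int64(245), np.int64(46), np.float64(48.0))
pl 30 0 (np.int64(314), np.int64(45), np.float64(47.8))
pl -30 60 (np.int64(242), np.int64(-36), None)
pl 30 60 (np.int64(316), np.int64(-37), None)
post 0 0 (np.int64(280), np.int64(30), np.float64(93.4))
rail -65 -85 (np.int64(213), np.int64(144), np.float64(41.7))
rail -70 85 (np.int64(193), np.int64(-69), None)
pin0 0 -78 (np.int64(280), np.int64(138), np.float64(62.9))
pin1 0 78 (np.int64(279), np.int64(-78), None)
```

View pics/fin.png

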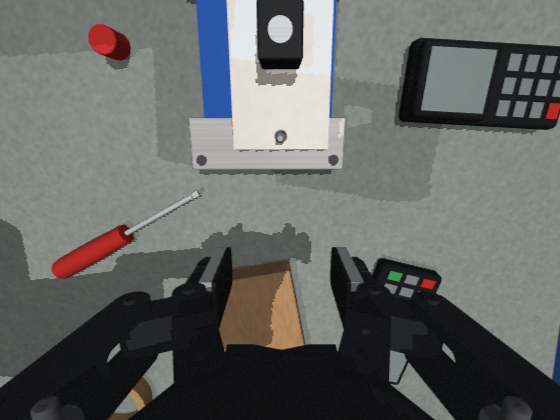

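The plate top reads 48 mm at four points, so the near half lies flush, with the pin through its hole at (280,136). I'll check the far end from the scene camera, then hand in.

Run:
```python
from h import *
im,d=read_camera("scene");Z=cloud("scene",d)[...,2]
th=np.radians(82.2);X=np.array([np.sin(th),-np.cos(th)]);Y=np.array([np.cos(th),np.sin(th)]);c=np.array([642.4,112.1])
r={}
for b in(-70,-50,50,70):
  for a in(-30,30):
    u,v=proj("scene",[*(c+a*X+b*Y),48])[0].round().astype(int);r[a,b]=np.nanmedian(Z[v-2:v+3,u-2:u+3]).round(1)
print(r)
far=np.mean([r[a,b] for a in(-30,30) for b in(50,70)]);near=np.mean([r[a,b] for a in(-30,30) for b in(-50,-70)])
print(far,near)
if abs(far-near)<1.5: print(sign_off())
```

```text
{(-30, -70): np.float64(48.4), (30, -70): np.float64(47.8), (-30, -50): np.float64(48.1), (30, -50): np.float64(47.5), (-30, 50): np.float64(48.7), (30, 50): np.float64(48.7), (-30, 70): np.float64(48.3), (30, 70): np.float64(49.0)}
48.675 47.95
the job is handed in; nothing more can be done
None
```

The job is handed in at about 17 s of the 69 s allowed: one brass spare is in the empty pocket, the other is still in the tray, and the white plate is over both pins with its top reading about 48 mm at both ends, which is flush on the rails to within the camera's accuracy.

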